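# Set the second length stop level with the first

### The arm

A 7-joint arm with a two-finger parallel gripper is mounted at the origin on the work surface. World frame = base frame: x ahead of the robot, y to its left, z up, the work surface at z = 0. Lengths are in m, angles in rad, forces in N, time in s.
With the tool pointing down it reaches from about 0.425 to 0.875 m from the base axis. Payload 8.4 kg.
Tool frame: the origin (TCP) lies at the very end of the fingers, on their centre line; the grasp point (between the pads) lies 19 mm behind it; x points along the fingers, y is the direction in which the jaws open and shut, and the axes are right-handed (so a half turn about x gives the same grasp; the last joint's range is limited). The gripper opens to 87 mm and grips with 3 to 60 N. Pads are 19 mm wide; open, the fingers measure 117 mm over their backs; the gripper's body (75 mm by 190 mm) begins 51 mm behind the grasp point.
Start: joints at [-1.442, 0.333, 0.04, 1.465, -0.013, 1.343, -0.059], TCP at [0.147, 0.633, 0.223] pointing down, gripper open.
Joint ranges: [-2.58, 2.58], [-0.38, 2.09], [-1.3, 1.39], [0.25, 2.4], [-1.5, 4.64], [0.08, 2.09], [-2.65, 2.65]. Speed limits (rad/s): [2.22, 2.22, 2.79, 2.79, 3.14, 3.14, 3.14].

### API

Orientations are given as [roll, pitch, yaw] about the fixed x, y, z axes, in that order (R = Rz(yaw) Ry(pitch) Rx(roll)).
In Python, from plant import robot gives the robot as it stands. The module is installed in compiled form; this text tells all that it offers.
- The arm moves only by the tool servo_tool, never from a script. Its argument "moves" is a list of rows, each a list of 5 numbers: the shift along the world's x, y, z in mm, then the turn about the world's z in degrees, then the gripper's target within -1 to 1 (fully open at 1, half-way at 0, shut at -1). A call has 1 to 12 rows; each row is the pose to reach, as a shift and turn from the pose commanded when the call began; what a row does not reach only later rows make up. A row lasts 1/12 s, in which the tool goes at most 41.7 mm and 7.16 degrees, less where a joint would pass 70% of its speed; a pose out of reach is approached as far as the arm can. A call with a gripper value outside its range is refused whole. The fingers move at their own pace and stop on an object; the grip force is fixed at half the most. Time passes only in rows, so rows that repeat a pose let the fingers close. It gives the time, the measured TCP pose, the force and the opening at its end, in the units of the state.
- robot.sense(): the state, without advancing time (a new reading comes with each control period).
- robot.camera(name): name is "scene" or "top"; returns a dict with "frame" (384x512x3 uint8, blue, green, red), "camera_matrix" (3x3 intrinsics, pixels), "R" (3x3) and "t" (3): a world point X has camera coordinates R X + t. Camera axes: x right, y down, z forward; pixel columns grow to the right and rows downward; lengths in m; the calibration is good to about 2 mm. A picture is of the moment at which its call begins. There is no depth.
- robot.hand_in(): hands the job in, once; it reports no verdict.
The state is a dict: "time": time; "joint_positions": joint angles; "qvel": joint speeds; "joint_efforts": joint torques, N m; "tcp_pos": TCP position; "ee_rot": TCP orientation; "contact_force": force on the tool from outside, world axes, zero at the start; "moment": the same for the moment, N m; "width": finger opening in m.
Only numpy, scipy, OpenCV 4.12 (cv2) and the standard library are available. Lean on these libraries where they do the work, as an engineer would, in place of code of your own. Each camera call takes 0.05 s, during which the arm holds its last target. There are 200 camera calls.

### The job

Clear the connector housing off the rail into the open tray. Then loosen the wing clamp on the length stop, slide the stop along its rail until it stands level with the fixed reference stop on the neighbouring rail, and turn the wing clamp fully tight again. Leave the reference stop and the other things on the bench where they are.

Things in the scene. Friction and masses are not known exactly. Their poses are not given: they have to be found in the camera images.
- board: Beige fixed board, 310 x 210 x 12 mm. Origin: centre of its underside; x along it (and both rails), z up. The rails' centre lines lie 52 mm either side of its centre line; which rail is left changes. Three upright steel pins, 10 mm thick on 18 mm wide feet, tops 78 mm above the bench, stand on its centre line at x = -70, 20 and 110 mm.
- rail_set: Aluminium rail, fixed, 272 long x 44 wide x 12 mm high, top 24 mm above the bench, that carries the stop to be set; 10 mm wide end blocks 20 mm high at its ends. Origin: centre of its underside; x along the track in the direction in which joint stop grows, z up.
- stop (a joint): Position of the length stop along rail_set's x, 0 to 0.18 m; at 0.09 the middle of the stop is over the middle of the rail. It drags with about 4 N of friction. The clamp is to be loosened before it is slid.
- stop_mid (a point): Middle of the top face of the length stop's aluminium block, 48 mm above the bench. Block 76 mm along the track x 56 mm across x 24 mm high. On it stand the black fin (grip) at its -x end and the black wing clamp near its +x end. Axes as rail_set.
- stop_fin (a point): Centre of the top of the black upright fin by which the stop is slid: 14 mm thick along the track, 40 mm wide across it, 36 mm high above the block; top 84 mm above the bench. 27 mm to -x of stop_mid.
- clamp_top (a point): Centre of the top of the black wing knob, on its vertical turning axis, 85 mm above the bench, 20 mm to +x of stop_mid. Wing 42 mm long, 12 mm thick, 30 mm high, above a 6 mm high, 32 mm wide round collar on the block.
- clamp (a joint): Turn of the wing clamp, 0 to 1.4 rad, growing clockwise seen from above. 1.4: fully tight, the wing lies along the track. 0: loose, the wing lies almost crosswise (80 degrees counterclockwise from the track direction). Below 0.35 counts as loose, above 1.2 as tight. It stays where it is left.
- ref (a joint): Position of the reference stop along its rail, same zero and direction as joint stop: the two stops are level when both joints are equal. It is screwed down and must not be moved.
- ref_mid (a point): Middle of the top face of the reference stop, a plain aluminium block 76 x 56 x 24 mm with two screw heads, without fin or wing, on the neighbouring rail, 48 mm above the bench. Axes: x along the track, z up.
- housing: Grey plastic connector housing, loose, 60 x 28 x 26 mm, about 50 g, lying across rail_set in the stop's way. Origin: centre of its underside; x along its 60 mm length, z up.
- tray_in (a point): Centre of the inner floor of the open grey parts tray, fixed, outside 170 mm (x) x 115 mm (y) x 26 mm high, walls 4 mm thick, so the rim is about 22 mm above the floor.
- jar: Clear jar with black lid, loose, 52 mm wide, 100 mm high, standing beyond the far end of the tray. Origin: centre of its underside. Leave it.
- taperoll: Black roll of tape lying flat, loose, 72 mm wide, 19 mm high, at the near end of the tray. Origin: centre of its underside. Leave it.
- pliers: Pliers with red handles, loose, about 160 mm long, 52 mm wide, 14 mm high, lying beyond the board and tray. Origin: near the middle, on the bench; x towards the jaws. Leave them.
- tapemeasure: Yellow pocket tape measure, loose, 60 x 30 x 55 mm, standing to the right of the work. Origin: centre of its underside. Leave it.

How it is judged:
By the outcome, as a careful person would: the job done as asked, in the order asked, and still so for the second after the job is handed in, with the robot touching nothing.
It also fails if it takes over 72 s, if anything falls off the work surface, if the arm or the gripper's body presses on something with over 40 N, if the wrist force passes 120 N, or if a joint passes its speed limit or range.

## Working session

There is one attempt and no reset: what is moved stays moved. The work goes in short steps, Python scripts to look and compute and a tool call to move; the robot and the scene stay as the last step left them, time stands still between calls to the robot, and variables do not carry over. Pictures are saved under pics/ and viewed, about 8 in all and at most 12, crops included, and the job is handed in when it is done.

Besides the shell and the picture viewer there is one more tool, called after "Request:" as a command line: name --pt "numbers of a row" for each row, then --argument value for the rest. servo_tool: Moves the arm, as the interface text tells. Its arguments: {"type":"object","properties":{"moves":{"type":"array"}},"required":["moves"]}

```bash
mkdir -p pics
cat > h.py <<'E'
import numpy as np, cv2
from plant import robot
def shot(n,name,crop=None,s=1.5):
    c=robot.camera(n); np.savez('pics/'+name+'.npz',**{k:c[k] for k in('frame','camera_matrix','R','t')})
    f=c['frame']
    if crop: f=f[crop[1]:crop[3],crop[0]:crop[2]]
    cv2.imwrite('pics/'+name+'.png',cv2.resize(f,None,fx=s,fy=s,interpolation=cv2.INTER_CUBIC)); return c
def ld(name): return np.load('pics/'+name+'.npz')
def ray(c,uv):
    d=c['R'].T@np.linalg.solve(c['camera_matrix'],[uv[0],uv[1],1.]); return -c['R'].T@c['t'],d
def atz(c,uv,z):
    o,d=ray(c,uv); return o+d*(z-o[2])/d[2]
def proj(c,X):
    p=c['camera_matrix']@(c['R']@np.array(X,float)+c['t']); return p[:2]/p[2]
def tri(c1,u1,c2,u2):
    o1,d1=ray(c1,u1);o2,d2=ray(c2,u2)
    s=np.linalg.lstsq(np.c_[d1,-d2],o2-o1,rcond=None)[0]
    a,b=o1+d1*s[0],o2+d2*s[1]; return (a+b)/2,np.linalg.norm(a-b)
E
python3 - <<'E'
from h import *
for n in('scene','top'):
    c=shot(n,n+'0'); print(n,-c['R'].T@c['t'])
s=robot.sense();print(s['tcp_pos'],s['ee_rot'],s['width'],s['time'],s['contact_force'])
E
```

```text
scene [0.99919338 0.17874805 0.75680888]
top [ 0.49096782 -0.09898042  1.15430742]
[0.14673145 0.63279876 0.2217571 ] [-1.49453978  1.56937796 -1.72233947] 0.08692660693112661 0.1 [ 0.22503347  0.2904658  -0.00881152]
```

View pics/top0.png

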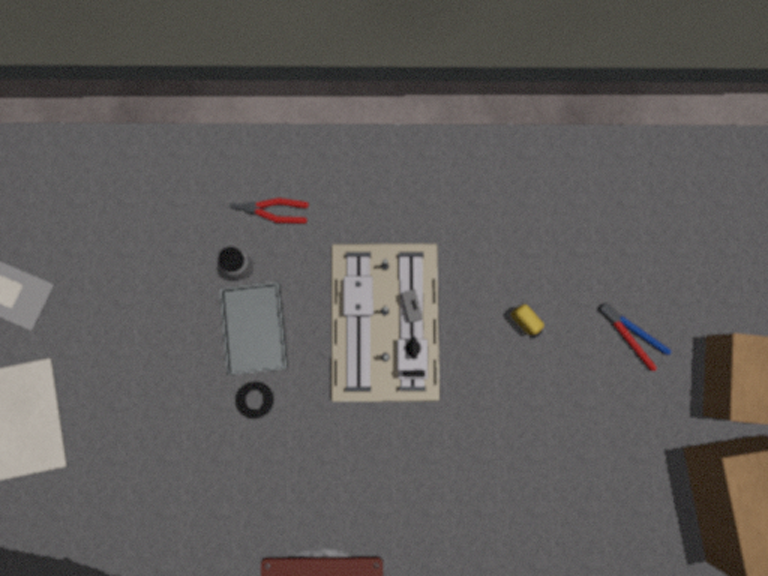

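View pics/scene0.png

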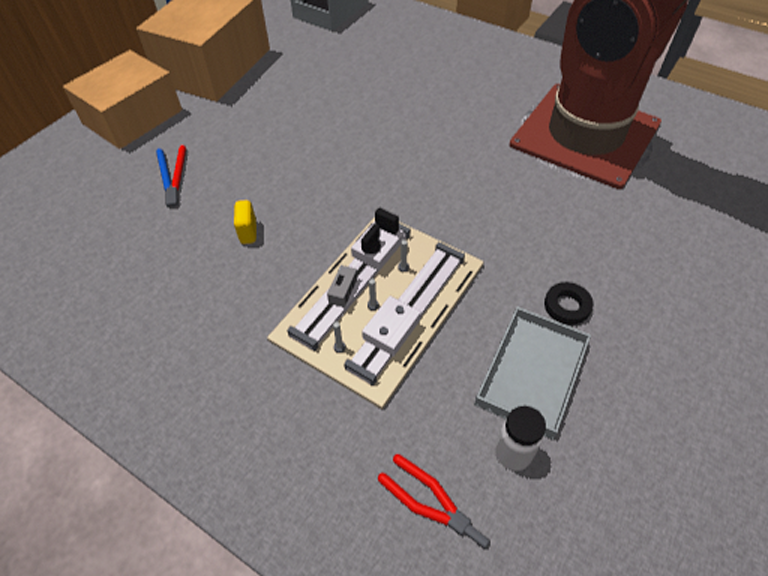

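The top view shows world +x pointing up and +y pointing left. The set rail is on the right: fin (413,373), wing (413,348), housing (411,306). The reference stop is at (358,296), and the tray is to the left, around (254,329). In the scene view, the housing is at (342,286) and the wing at (371,238). I'll take enlarged crops to measure from.

Run:
```python
from h import *
t=ld('top0')['frame'][155:275,140:300]; cv2.imwrite('pics/topc.png',cv2.resize(t,None,fx=5,fy=5,interpolation=cv2.INTER_CUBIC))
t=ld('scene0')['frame'][130:280,175:335]; cv2.imwrite('pics/scenec.png',cv2.resize(t,(640,600),interpolation=cv2.INTER_CUBIC))
```

```text
(no output)
```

View pics/topc.png

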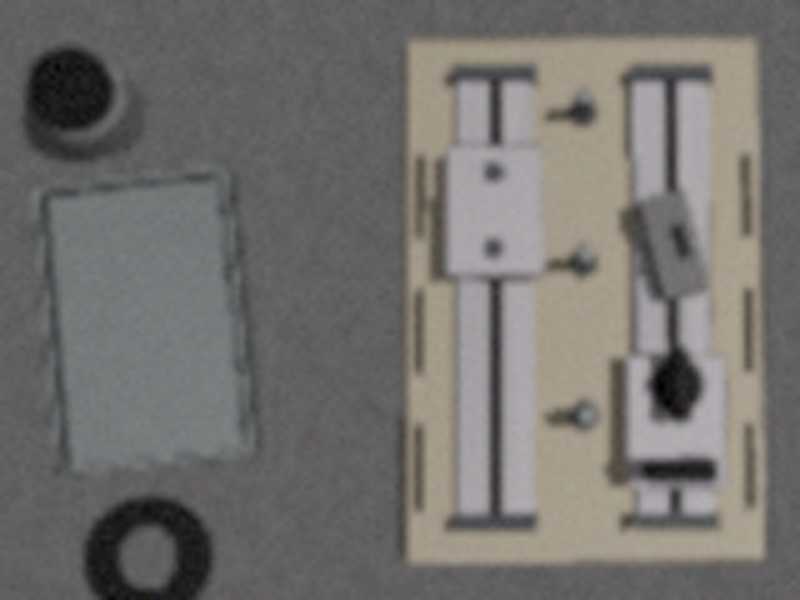

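View pics/scenec.png

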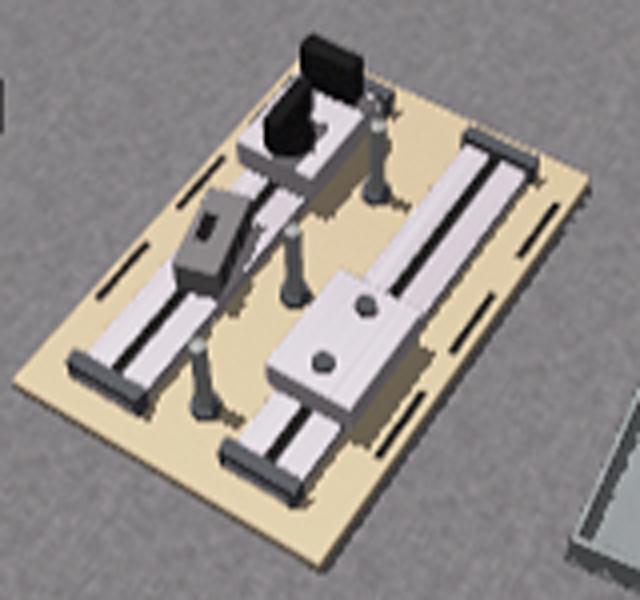

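The top crop shows the board squared to the world. The housing top is centred near (668,245), the ref top at (494,211), the stop top at (675,421) and the fin at (678,468). In the scene crop the housing is near (216,231), the ref screws are at (368,306) and (323,362), and the wing is near (290,100).

```bash
cat >> h.py <<'E'
T0=lambda x,y:((x+.5)/5-.5+140,(y+.5)/5-.5+155)
S0=lambda x,y:((x+.5)/4-.5+175,(y+.5)/4-.5+130)
E
python3 - <<'E'
from h import *
np.set_printoptions(precision=4,suppress=True)
t,s=ld('top0'),ld('scene0')
for n,a,b in [('hous',(668,245),(216,231)),('screwfar',(494,172),(323,362)),('screwnear',(494,247),(368,306)),('fin',(678,466),(334,55)),('wing',(676,380),(290,97)),
 ('pinfar',(584,104),(198,346)),('pinmid',(583,260),(292,230)),('pinnear',(587,412),(378,124))]:
    p,e=tri(t,T0(*a),s,S0(*b)); print(n,p,round(e,4))
print('board top',[atz(t,T0(*u),.012)[:2] for u in[(407,38),(758,38),(766,560),(407,562)]])
print('board scene',[atz(s,S0(*u),.012)[:2] for u in[(13,380),(320,563),(590,180)]])
print('ref top',[atz(t,T0(*u),.048)[:2] for u in[(447,147),(542,147),(542,276),(447,276)]])
print('ref sc',[atz(s,S0(*u),.048)[:2] for u in[(343,270),(423,317),(350,402),(268,357)]])
print('stop top',[atz(t,T0(*u),.048)[:2] for u in[(628,358),(722,358),(722,484),(628,484)]])
print('hous top',[atz(t,T0(*u),.05)[:2] for u in[(634,207),(681,190),(708,287),(660,300)]])
print('hous sc',[atz(s,S0(*u),.05)[:2] for u in[(213,190),(255,203),(217,273),(174,262)]])
print('tray',[atz(t,T0(*u),.026)[:2] for u in[(35,190),(228,168),(256,455),(62,475)]])
E
```

```text
hous [ 0.5916 -0.1703  0.0484] 0.0039
screwfar [ 0.6333 -0.0697  0.0496] 0.0024
screwnear [ 0.5896 -0.0693  0.05  ] 0.0012
fin [ 0.4658 -0.1719  0.0824] 0.0019
wing [ 0.5131 -0.171   0.0897] 0.0027
pinfar [ 0.6706 -0.1225  0.0695] 0.0056
pinmid [ 0.5815 -0.1219  0.0729] 0.0062
pinnear [ 0.4955 -0.122   0.0794] 0.002
board top [array([ 0.7185, -0.0154]), array([ 0.7185, -0.2259]), array([ 0.409 , -0.2268]), array([ 0.4086, -0.0174])]
board scene [array([ 0.7204, -0.2252]), array([ 0.7187, -0.0174]), array([ 0.4136, -0.0182])]
ref top [array([ 0.6474, -0.0415]), array([ 0.6474, -0.0963]), array([ 0.5728, -0.0962]), array([ 0.5728, -0.0418])]
ref sc [array([ 0.5756, -0.0955]), array([ 0.5784, -0.041 ]), array([ 0.6462, -0.0455]), array([ 0.6467, -0.0982])]
stop top [array([ 0.5258, -0.1453]), array([ 0.5256, -0.199 ]), array([ 0.4543, -0.1983]), array([ 0.4544, -0.1449])]
hous top [array([ 0.6123, -0.1491]), array([ 0.6221, -0.1762]), array([ 0.5662, -0.1913]), array([ 0.5588, -0.1637])]
hous sc [array([ 0.5699, -0.1903]), array([ 0.5644, -0.164 ]), array([ 0.6172, -0.1534]), array([ 0.6243, -0.1784])]
tray [array([0.6253, 0.2006]), array([0.6382, 0.088 ]), array([0.4709, 0.0692]), array([0.4598, 0.1807])]
```

Measurements agree with the given sizes: ref_mid x≈0.611, stop_mid x≈0.492, and the set rail at y≈-0.1735 with the track along +x. The housing is at (0.591,-0.170), yaw about 13°, top at z≈0.049. The pin by the housing calls for a half-open gripper, so I'm setting out that way.

Request:
servo_tool --pt "300 -250 0 26 0" --pt "300 -250 0 26 0" --pt "300 -250 0 26 0" --pt "300 -250 0 26 0" --pt "300 -250 0 26 0" --pt "300 -250 0 26 0" --pt "300 -250 0 26 0" --pt "300 -250 0 26 0" --pt "300 -250 0 26 0" --pt "300 -250 0 26 0" --pt "300 -250 0 26 0" --pt "300 -250 0 26 0"

```text
time: 1.1
tcp_pos: [0.4475, 0.3821, 0.2222]
ee_rot: [-2.542, 1.57, -2.318]
contact_force: [-0.5, 1.0, -0.1]
width: 0.0438
```

Request:
servo_tool --pt "100 -500 -40 0 -0.05" --pt "100 -500 -40 0 -0.05" --pt "100 -500 -40 0 -0.05" --pt "100 -500 -40 0 -0.05" --pt "100 -500 -40 0 -0.05" --pt "100 -500 -40 0 -0.05" --pt "100 -500 -40 0 -0.05" --pt "100 -500 -40 0 -0.05" --pt "100 -500 -40 0 -0.05" --pt "100 -500 -40 0 -0.05" --pt "100 -500 -40 0 -0.05" --pt "100 -500 -40 0 -0.05"

```text
time: 2.1
tcp_pos: [0.5448, -0.1054, 0.1833]
ee_rot: [0.941, 1.57, 1.17]
contact_force: [1.4, -0.1, -0.6]
width: 0.0415
```

Request:
servo_tool --pt "52 -50 -70 0 -0.05" --pt "52 -50 -70 0 -0.05" --pt "52 -50 -70 0 -0.05" --pt "52 -50 -70 0 -0.05" --pt "52 -50 -70 0 -0.05" --pt "52 -50 -70 0 -0.05"

```text
time: 2.6
tcp_pos: [0.5967, -0.1538, 0.114]
ee_rot: [1.061, 1.57, 1.289]
contact_force: [-0.0, -0.2, 0.4]
width: 0.0413
```

Run:
```python
from h import *
s=robot.sense();print(s['tcp_pos'],s['ee_rot'],s['width'],s['time'],s['joint_positions'])
r=s['ee_rot'];print('jaw deg',np.degrees(np.pi/2-r[0]+r[2])%180)
c=shot('scene','s1',(175,100,335,280),3.3)
d=robot.camera('top')['frame'][155:275,210:310]
a=cv2.imread('pics/s1.png');b=cv2.resize(d,None,fx=2.6,fy=2.6,interpolation=cv2.INTER_CUBIC)
o=np.zeros((594,800,3),np.uint8);o[:,:528]=a;o[:b.shape[0],528+10:528+10+b.shape[1]]=b[:,:262];cv2.imwrite('pics/s1.png',o)
```

```text
[ 0.59673738 -0.15380202  0.11400523] [1.06136635 1.57007304 1.28924002] 0.04125803255395091 2.6 [-0.28976087  0.38358819  0.59036859  1.70587891 -0.23402554  1.12308995
  2.16774417]
jaw deg 103.05619938620919
```

View pics/s1.png

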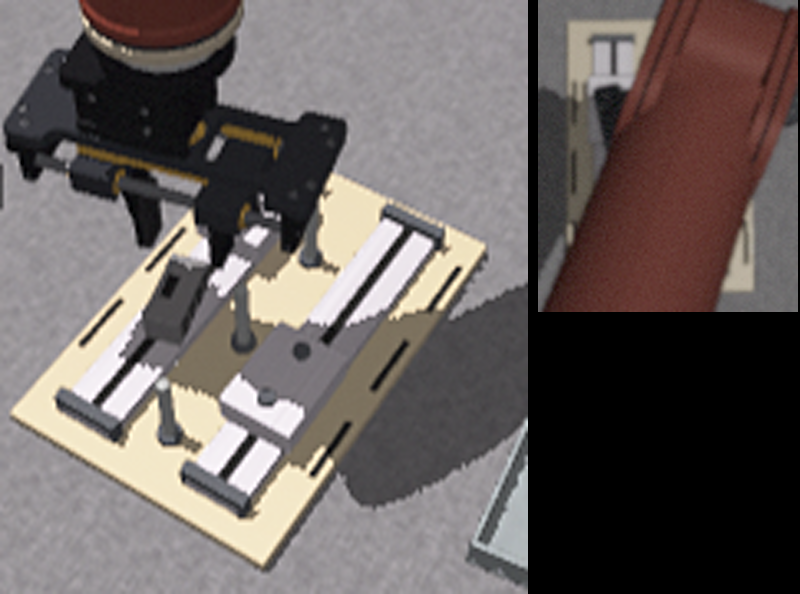

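The scene crop shows the fingers above and slightly to the left of the housing (175,300), with the jaws square across it. I'll centre over it, descend and grip.

Request:
servo_tool --pt "3 -14 -30 0 -0.05" --pt "3 -14 -45 0 -0.05" --pt "3 -14 -60 0 -0.05" --pt "3 -14 -70 0 -0.05" --pt "3 -14 -80 0 -0.05" --pt "3 -14 -86 0 -0.05" --pt "3 -14 -86 0 -0.05"

```text
time: 3.28
tcp_pos: [0.5992, -0.1689, 0.0268]
ee_rot: [2.494, 1.57, 2.721]
contact_force: [0.3, -0.2, 0.1]
width: 0.0412
```

Request:
servo_tool --pt "0 0 0 0 -0.6" --pt "0 0 0 0 -1" --pt "0 0 0 0 -1" --pt "0 0 0 0 -1" --pt "0 0 0 0 -1" --pt "0 0 0 0 -1"

```text
time: 3.78
tcp_pos: [0.6002, -0.1697, 0.0283]
ee_rot: [-0.284, 1.569, -0.058]
contact_force: [-1.3, 1.1, 4.9]
width: 0.0277
```

Request:
servo_tool --pt "0 0 40 0 -1" --pt "0 0 80 0 -1" --pt "0 0 110 0 -1" --pt "-10 40 110 -2 -1" --pt "-20 80 110 -4 -1" --pt "-45 303 110 -6 -1" --pt "-45 303 110 -6 -1" --pt "-45 303 110 -6 -1" --pt "-45 303 110 -6 -1" --pt "-45 303 110 -6 -1" --pt "-45 303 110 -6 -1" --pt "-45 303 110 -6 -1"

```text
time: 4.78
tcp_pos: [0.5533, 0.1396, 0.1371]
ee_rot: [1.865, 1.569, 1.994]
contact_force: [0.5, 0.1, -1.0]
width: 0.0278
```

Request:
servo_tool --pt "0 0 -40 0 -1" --pt "0 0 -80 0 -1" --pt "0 0 -105 0 -1" --pt "0 0 -120 0 -1" --pt "0 0 -127 0 -1" --pt "0 0 -127 0 -1"

```text
time: 5.28
tcp_pos: [0.554, 0.1321, 0.0094]
ee_rot: [-2.619, 1.568, -2.499]
contact_force: [-0.8, 0.5, -0.3]
width: 0.0279
```

Request:
servo_tool --pt "0 0 0 0 0" --pt "0 0 0 0 0" --pt "0 0 0 0 0" --pt "0 0 0 0 0" --pt "0 0 30 0 0" --pt "0 0 70 0 0" --pt "0 0 110 0 0" --pt "0 0 150 0 0" --pt "0 0 150 0 0"

```text
time: 6.03
tcp_pos: [0.5586, 0.1341, 0.1691]
ee_rot: [0.306, 1.559, 0.426]
contact_force: [1.1, -0.0, 0.4]
width: 0.0435
```

Run:
```python
from h import *
np.set_printoptions(precision=4,suppress=True)
s=robot.sense();print(s['tcp_pos'],s['width'],s['joint_positions'])
r=s['ee_rot'];print('jaw deg',np.degrees(np.pi/2-r[0]+r[2]))
c=robot.camera('scene');f=c['frame']
cv2.imwrite('pics/s2.png',cv2.resize(f[120:330,170:410],None,fx=2.8,fy=2.8,interpolation=cv2.INTER_CUBIC))
```

```text
[0.5586 0.1341 0.1691] 0.04349535003623349 [-0.7502  0.2179  0.5063  1.7565 -0.1156  1.1843  1.4799]
jaw deg 96.91153390530488
```

View pics/s2.png

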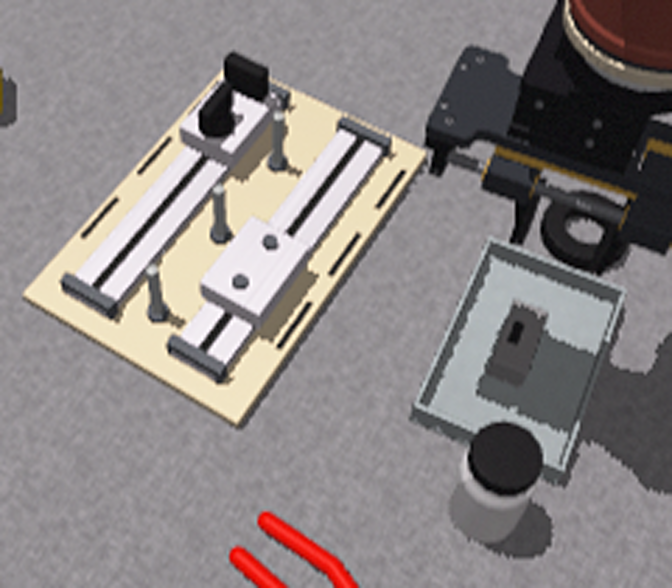

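The housing lies flat in the tray at (518,345), and the rail is clear. The wing at (215,110) lies along the track, so it is tight. The wing needs an 80° counterclockwise turn, so I'll flip the gripper half a turn first to keep joint 7 inside its range.

Request:
servo_tool --pt "-20 -150 0 -80 -0.2" --pt "-20 -150 0 -80 -0.2" --pt "-20 -150 0 -80 -0.2" --pt "-20 -150 0 -80 -0.2" --pt "-20 -150 0 -80 -0.2" --pt "-20 -150 0 -80 -0.2" --pt "-20 -150 0 -80 -0.2" --pt "-20 -150 0 -80 -0.2" --pt "-20 -150 0 -80 -0.2" --pt "-20 -150 0 -80 -0.2" --pt "-20 -150 0 -80 -0.2" --pt "-20 -150 0 -80 -0.2"

```text
time: 7.08
tcp_pos: [0.5341, -0.0166, 0.1598]
ee_rot: [-1.741, 1.57, -3.022]
contact_force: [0.3, -0.7, 0.3]
width: 0.0348
```

Request:
servo_tool --pt "-26 -156 0 -80 -0.2" --pt "-26 -156 0 -80 -0.2" --pt "-26 -156 0 -80 -0.2" --pt "-26 -156 0 -80 -0.2" --pt "-26 -156 0 -80 -0.2" --pt "-26 -156 0 -80 -0.2" --pt "-26 -156 0 -80 -0.2" --pt "-26 -156 0 -80 -0.2" --pt "-26 -156 0 -80 -0.2" --pt "-26 -156 0 -80 -0.2" --pt "-26 -156 0 -80 -0.2" --pt "-26 -156 0 -80 -0.2"

```text
time: 8.08
tcp_pos: [0.5083, -0.1725, 0.16]
ee_rot: [-0.459, 1.57, -3.134]
contact_force: [0.1, -0.9, -0.6]
width: 0.035
```

Request:
servo_tool --pt "0 0 -20 -7 -0.2" --pt "0 0 -40 -14 -0.2" --pt "0 0 -50 -20 -0.2" --pt "0 0 -50 -27 -0.2" --pt "0 0 -50 -27 -0.2" --pt "0 0 -50 -27 -0.2"

```text
time: 8.58
tcp_pos: [0.5084, -0.1727, 0.1103]
ee_rot: [0.735, 1.57, -2.4]
contact_force: [0.5, 0.6, 0.2]
width: 0.0345
```

Run:
```python
from h import *
np.set_printoptions(precision=4,suppress=True)
s=robot.sense();print(s['time'],s['tcp_pos'],s['width'],s['joint_positions'])
r=s['ee_rot'];print('jaw deg',np.degrees(np.pi/2-r[0]+r[2]))
c=shot('scene','s3',(200,100,330,200),5)
```

```text
8.5833 [ 0.5084 -0.1727  0.1103] 0.03448835788049441 [-0.6941  0.3463  1.121   1.9163 -0.35    1.0959 -0.9966]
jaw deg -89.64033347872663
```

View pics/s3.png

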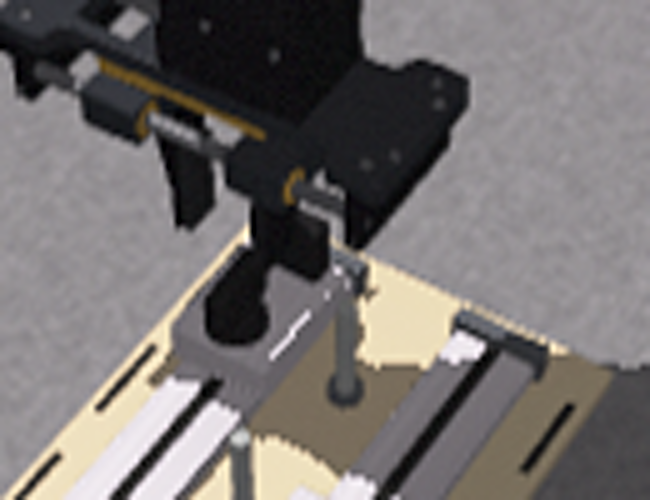

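The fingers straddle the wing (235,295), which is still along the track. I'll descend and grip it.

Request:
servo_tool --pt "4 0 -15 0 -0.2" --pt "4 0 -30 0 -0.2" --pt "4 0 -42 0 -0.2" --pt "4 0 -51 0 -0.2" --pt "4 0 -51 0 -0.2" --pt "4 0 -51 0 -1" --pt "4 0 -51 0 -1" --pt "4 0 -51 0 -1" --pt "4 0 -51 0 -1" --pt "4 0 -51 0 -1" --pt "4 0 -51 0 -1"

```text
time: 9.55
tcp_pos: [0.513, -0.1728, 0.0599]
ee_rot: [2.939, 1.57, -0.204]
contact_force: [0.2, -1.8, 2.2]
width: 0.0117
```

Gripped, width 11.7 mm. I'll turn it 79° counterclockwise.

Request:
servo_tool --pt "0 0 0 7 -1" --pt "0 0 0 14 -1" --pt "0 0 0 21 -1" --pt "0 0 0 28 -1" --pt "0 0 0 35 -1" --pt "0 0 0 40 -1" --pt "0 0 0 40 -1"

```text
time: 10.13
tcp_pos: [0.5124, -0.1712, 0.0598]
ee_rot: [-2.069, 1.568, 1.777]
contact_force: [-3.3, 4.9, 8.4]
width: 0.0118
```

Run:
```python
from h import *
np.set_printoptions(precision=4,suppress=True)
s=robot.sense();print(s['time'],s['tcp_pos'],s['width'],s['joint_positions'],s['moment'],s['contact_force'])
r=s['ee_rot'];print('jaw deg',np.degrees(np.pi/2-r[0]+r[2]))
```

```text
10.1333 [ 0.5124 -0.1712  0.0598] 0.011784034709208694 [-0.4999  0.3583  0.8802  1.9474 -0.3327  0.9877 -0.3308] [1.0725 1.0312 0.0245] [-3.2911  4.9203  8.37  ]
jaw deg 310.3204402966773
```

Request:
servo_tool --pt "0 0 0 7 -1" --pt "0 0 0 14 -1" --pt "0 0 0 21 -1" --pt "0 0 0 28 -1" --pt "0 0 0 34 -1" --pt "0 0 0 39 -1" --pt "0 0 0 39 -1" --pt "0 0 0 39 -1"

```text
time: 10.8
tcp_pos: [0.5124, -0.1704, 0.0598]
ee_rot: [-2.677, 1.567, 1.844]
contact_force: [-4.7, 8.0, 9.7]
width: 0.0118
```

Request:
servo_tool --pt "0 0 0 0 -0.4" --pt "0 0 0 0 -0.4" --pt "0 0 0 0 -0.4" --pt "0 0 20 0 -0.4" --pt "0 0 45 0 -0.4" --pt "0 0 60 0 -0.4" --pt "0 0 60 0 -0.4"

```text
time: 11.38
tcp_pos: [0.5143, -0.1737, 0.1225]
ee_rot: [1.622, 1.566, -0.143]
contact_force: [0.2, -1.0, -0.5]
width: 0.0258
```

Run:
```python
from h import *
np.set_printoptions(precision=4,suppress=True)
s=robot.sense();print(s['time'],s['tcp_pos'],s['width'],s['joint_positions'],s['moment'],s['contact_force'])
r=s['ee_rot'];print('jaw deg',np.degrees(np.pi/2-r[0]+r[2]))
```

```text
11.3833 [ 0.5143 -0.1737  0.1225] 0.025819122445740188 [-0.4311  0.2315  0.7722  1.8862 -0.1825  1.0903  0.2183] [-0.1441  0.0143 -0.0136] [ 0.2089 -1.0147 -0.4941]
jaw deg -11.09525168626688
```

Request:
servo_tool --pt "-25 1 0 6 -0.36" --pt "-48 1 0 11 -0.36" --pt "-48 1 0 11 -0.36" --pt "-48 1 0 11 -0.36" --pt "-48 1 0 11 -0.36"

```text
time: 11.8
tcp_pos: [0.465, -0.1715, 0.1193]
ee_rot: [1.921, 1.57, 0.348]
contact_force: [-0.4, 0.3, -0.3]
width: 0.028
```

Run:
```python
from h import *
np.set_printoptions(precision=4,suppress=True)
s=robot.sense();print(s['time'],s['tcp_pos'],s['width'],s['joint_positions'])
r=s['ee_rot'];print('jaw deg',np.degrees(np.pi/2-r[0]+r[2]))
c=shot('scene','s4',(200,100,330,200),5)
```

```text
11.8 [ 0.465  -0.1715  0.1193] 0.027961469217964455 [-0.4457  0.1118  0.7621  1.9925 -0.0884  1.0693  0.3539]
jaw deg -0.11281686942859288
```

View pics/s4.png

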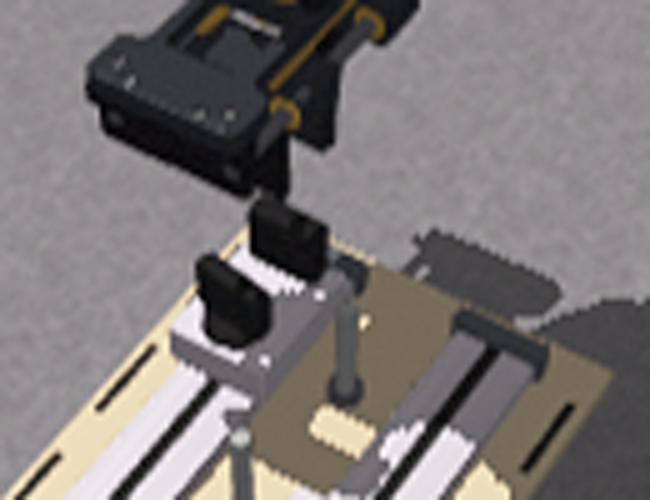

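The wing at (235,300) now lies crosswise, so it is loose, and the fingers are above the fin at (287,240). I'll descend and grip the fin.

Request:
servo_tool --pt "0 0 -20 0 -0.36" --pt "0 0 -40 0 -0.36" --pt "0 0 -55 0 -0.36" --pt "0 0 -63 0 -0.36" --pt "0 0 -63 0 -0.36" --pt "0 0 -63 0 -1" --pt "0 0 -63 0 -1" --pt "0 0 -63 0 -1" --pt "0 0 -63 0 -1" --pt "0 0 -63 0 -1"

```text
time: 12.68
tcp_pos: [0.4652, -0.1718, 0.0573]
ee_rot: [1.559, 1.569, -0.013]
contact_force: [-1.3, -0.5, 4.5]
width: 0.0137
```

Run:
```python
from h import *
s=robot.sense();print(s['tcp_pos'],s['width'],s['contact_force'])
```

```text
[ 0.4652164  -0.17180645  0.0572698 ] 0.013727391151646078 [-1.33318683 -0.53201475  4.53994739]
```

Request:
servo_tool --pt "8 0 0 0 -1" --pt "18 0 0 0 -1" --pt "28 0 0 0 -1" --pt "38 0 0 0 -1" --pt "48 0 0 0 -1" --pt "58 0 0 0 -1" --pt "68 0 0 0 -1" --pt "78 0 0 0 -1" --pt "88 0 0 0 -1" --pt "98 0 0 0 -1" --pt "108 0 0 0 -1" --pt "115 0 0 0 -1"

```text
time: 13.68
tcp_pos: [0.5804, -0.1714, 0.0573]
ee_rot: [2.486, 1.57, 0.914]
contact_force: [-4.8, 0.3, 10.1]
width: 0.0138
```

Request:
servo_tool --pt "4 0 0 0 -1" --pt "4 0 0 0 -1" --pt "4 0 0 0 -1" --pt "4 0 0 0 -1"

```text
time: 14.02
tcp_pos: [0.585, -0.1714, 0.0573]
ee_rot: [1.52, 1.568, -0.051]
contact_force: [3.3, 1.4, 4.8]
width: 0.0138
```

Run:
```python
from h import *
s=robot.sense();print(s['tcp_pos'],s['width'],s['contact_force'],s['joint_positions'])
```

```text
[ 0.58499522 -0.17143346  0.05731732] 0.013808724485462371 [3.27906083 1.39689293 4.82517532] [-0.32522916  0.45741508  0.67990061  1.77689595 -0.3322915   1.02185031
  0.47935949]
```

Request:
servo_tool --pt "0 0 0 0 -0.36" --pt "0 0 0 0 -0.36" --pt "0 0 0 0 -0.36" --pt "0 0 20 0 -0.36" --pt "0 0 45 0 -0.36" --pt "0 0 70 0 -0.36" --pt "-40 0 90 0 -0.36" --pt "-80 0 90 0 -0.36" --pt "-100 0 90 0 -0.36" --pt "-100 0 90 0 -0.36"

```text
time: 14.85
tcp_pos: [0.4789, -0.1723, 0.146]
ee_rot: [-2.507, 1.567, 2.202]
contact_force: [0.4, -0.2, -0.3]
width: 0.0278
```

Run:
```python
from h import *
s=robot.sense();print(s['tcp_pos'],s['width'],s['time'])
c=shot('scene','s5',(175,140,325,260),5)
```

```text
[ 0.47892841 -0.17232234  0.14602465] 0.027781149032546762 14.85
```

View pics/s5.png

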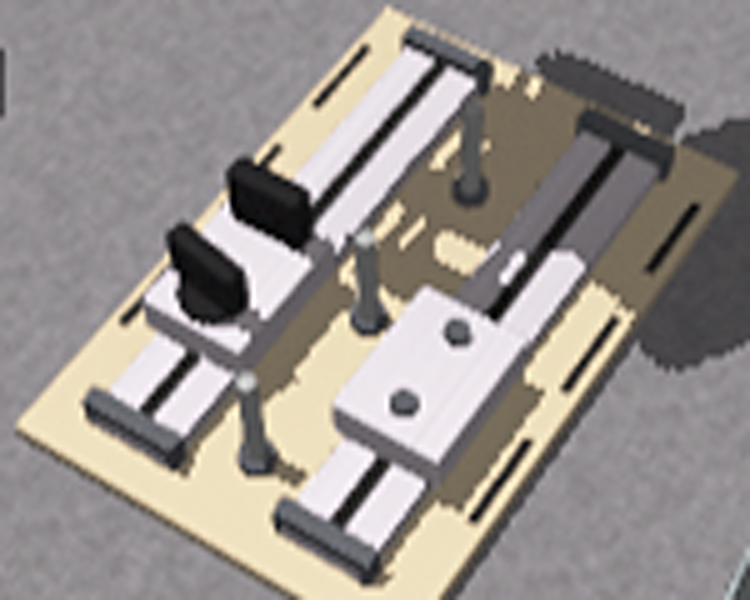

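Picture s5 shows the front top edges: stop (147,299)–(240,350), ref (335,407)–(437,461), roughly in line. I'll measure both edges at sub-pixel level.

```bash
cat > edge.py <<'E'
from h import *
import sys
def edges(c,ys):
    g=cv2.cvtColor(c['frame'],cv2.COLOR_BGR2GRAY).astype(np.float32); o=[]
    xs=np.arange(.628,.672,.0004)
    for y in ys:
        p=np.array([proj(c,(x,y,.048)) for x in xs],np.float32)
        v=cv2.remap(g,p[:,:1],p[:,1:],cv2.INTER_LINEAR).ravel()
        d=-np.gradient(cv2.GaussianBlur(v[:,None],(1,9),0).ravel()); k=d.argmax(); w=np.clip(d[max(0,k-8):k+9],0,None)
        o.append((xs[max(0,k-8):k+9]*w).sum()/w.sum())
    return np.array(o)
if __name__=='__main__':
    for n in('scene','top') if len(sys.argv)<2 else sys.argv[1:]:
        c=ld(n) if n[0]=='s' and n[1].isdigit() else robot.camera(n)
        a=edges(c,np.r_[-.195:-.183:.002,-.163:-.151:.002]); b=edges(c,np.r_[-.091:-.079:.002,-.059:-.047:.002])
        print(n,np.round(a*1e3,1),np.round(b*1e3,1),'med stop,ref,diff mm',np.round(1e3*np.array([np.median(a),np.median(b),np.median(b)-np.median(a)]),2))
        if n=='top': cv2.imwrite('pics/topnow.png',c['frame'])
E
python3 edge.py s5 top
```

```text
s5 [651.8 652.1 651.9 652.3 651.9 651.8 652.3 652.1 651.6 651.8 651.9 651.7
 652.  651.8] [650.9 651.1 651.1 651.1 650.8 651.2 650.9 651.1 650.7 651.  650.8 650.8] med stop,ref,diff mm [651.89 650.97  -0.92]
top [630.5 630.1 629.7 629.5 629.1 657.5 658.  629.  629.7 629.9 630.1 630.2
 630.2 630.3] [645.8 645.7 645.7 645.8 645.5 645.4 646.5 646.1 645.8 645.8 646.  646.4] med stop,ref,diff mm [630.08 645.79  15.72]
```

The stop's edge is 0.9 mm past the reference's, and part of that may be the board's yaw, which is good enough. Next I'll go to the wing, whose axis is now at x≈0.632, and tighten it.

Request:
servo_tool --pt "40 0 0 -4 -0.36" --pt "80 0 0 -8 -0.36" --pt "120 0 0 -11 -0.36" --pt "147 0 0 -11 -0.36" --pt "147 0 0 -11 -0.36" --pt "147 0 0 -11 -0.36" --pt "147 0 -25 -11 -0.36" --pt "147 0 -25 -11 -0.36" --pt "147 0 -25 -11 -0.36"

```text
time: 15.7
tcp_pos: [0.6292, -0.1715, 0.1204]
ee_rot: [-1.55, 1.568, 2.969]
contact_force: [-0.3, -0.2, -0.1]
width: 0.0278
```

Run:
```python
from h import *
s=robot.sense();print(s['tcp_pos'],s['width'],s['time'],s['joint_positions'])
r=s['ee_rot'];print('jaw deg',np.degrees(np.pi/2-r[0]+r[2]))
c=shot('scene','s6',(175,120,295,220),5)
```

```text
[ 0.62915266 -0.17145798  0.12040931] 0.02779376318644184 15.7 [-0.35035065  0.49179062  0.74008609  1.60780723 -0.35064905  1.1828255
  0.27265334]
jaw deg 348.9237205875807
```

View pics/s6.png

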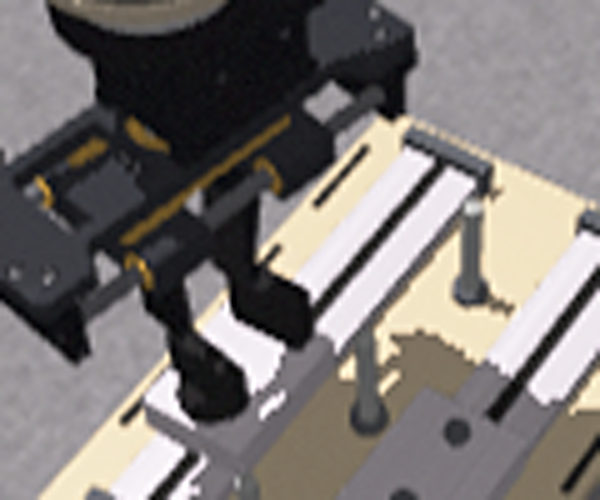

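The fingers stand above the crosswise wing (215,385), clear of the fin (280,315). I'll descend and grip.

Request:
servo_tool --pt "3 0 -20 0 -0.36" --pt "3 0 -40 0 -0.36" --pt "3 0 -52 0 -0.36" --pt "3 0 -60 0 -0.36" --pt "3 0 -60 0 -0.36" --pt "3 0 -60 0 -1" --pt "3 0 -60 0 -1" --pt "3 0 -60 0 -1" --pt "3 0 -60 0 -1" --pt "3 0 -60 0 -1"

```text
time: 16.58
tcp_pos: [0.6337, -0.1717, 0.0624]
ee_rot: [2.303, 1.57, 0.54]
contact_force: [-2.9, 1.1, 6.0]
width: 0.012
```

Request:
servo_tool --pt "0 0 0 -7 -1" --pt "0 0 0 -14 -1" --pt "0 0 0 -21 -1" --pt "0 0 0 -28 -1" --pt "0 0 0 -35 -1" --pt "0 0 0 -40 -1" --pt "0 0 0 -40 -1"

```text
time: 17.17
tcp_pos: [0.6341, -0.1719, 0.0624]
ee_rot: [1.99, 1.569, -0.478]
contact_force: [-1.4, 0.9, 5.4]
width: 0.0116
```

Request:
servo_tool --pt "0 0 0 -7 -1" --pt "0 0 0 -14 -1" --pt "0 0 0 -21 -1" --pt "0 0 0 -28 -1" --pt "0 0 0 -34 -1" --pt "0 0 0 -40 -1" --pt "0 0 0 -40 -1" --pt "0 0 0 -40 -1"

```text
time: 17.83
tcp_pos: [0.6343, -0.1724, 0.0624]
ee_rot: [2.369, 1.568, -0.79]
contact_force: [0.1, -1.2, 5.2]
width: 0.0119
```

Run:
```python
from h import *
s=robot.sense();print(s['tcp_pos'],s['width'],s['time'],s['joint_positions'],s['moment'])
r=s['ee_rot'];print('jaw deg',np.degrees(np.pi/2-r[0]+r[2]))
```

```text
[ 0.63430207 -0.17241879  0.06244167] 0.011906001697456835 17.8333 [-0.51072447  0.68956701  1.01539373  1.65677693 -0.63068688  1.15647817
 -0.92099182] [-0.42052681  0.26813596  0.29646163]
jaw deg -90.99814817668731
```

Request:
servo_tool --pt "0 0 0 -4 -1" --pt "0 0 0 -4 -1" --pt "0 0 0 0 -1" --pt "0 0 0 0 -0.3" --pt "0 0 0 0 -0.3" --pt "0 0 0 0 -0.3" --pt "0 0 20 0 -0.3" --pt "0 0 50 0 -0.3" --pt "0 0 80 0 -0.3" --pt "-40 0 100 0 -0.3" --pt "-80 0 120 0 -0.3"

```text
time: 18.75
tcp_pos: [0.5593, -0.1718, 0.1795]
ee_rot: [1.731, 1.569, -1.428]
contact_force: [-0.7, 0.2, 1.5]
width: 0.0304
```

Request:
servo_tool --pt "-40 40 20 0 -0.3" --pt "-60 80 40 0 -0.3" --pt "-60 120 60 0 -0.3" --pt "-60 160 60 0 -0.3" --pt "-60 200 60 0 -0.3" --pt "-60 240 60 0 -0.3" --pt "-60 280 60 0 -0.3" --pt "-60 320 60 0 -0.3" --pt "-60 360 60 0 -0.3" --pt "-60 400 60 0 -0.3" --pt "-60 400 60 0 -0.3" --pt "-60 400 60 0 -0.3"

```text
time: 19.75
tcp_pos: [0.497, 0.2368, 0.2378]
ee_rot: [-0.123, 1.57, 3.009]
contact_force: [-0.8, 0.5, 0.3]
width: 0.0303
```

```bash
python3 - <<'E'
from h import *
s=robot.sense();print(s['tcp_pos'],s['time'])
c=shot('scene','s7',(175,140,325,260),5); shot('top','t7')
E
python3 edge.py s7 top
```

```text
[0.49697098 0.23682977 0.23777881] 19.75
s7 [653.1 653.1 653.6 653.3 653.6 654.4 654.5 663.3 648.4 650.  652.2 653.3
 653.  653. ] [650.8 650.9 651.  651.  650.7 651.1 650.8 651.  650.6 650.9 650.7 650.7] med stop,ref,diff mm [653.24 650.87  -2.37]
top [648.9 648.7 648.6 648.9 630.4 630.  629.1 630.  629.5 629.5 629.7 629.5
 648.3 648.9] [645.8 645.4 645.1 645.6 645.5 645.5 646.6 646.5 646.2 645.9 646.3 646.7] med stop,ref,diff mm [630.2  645.89  15.69]
```

View pics/s7.png

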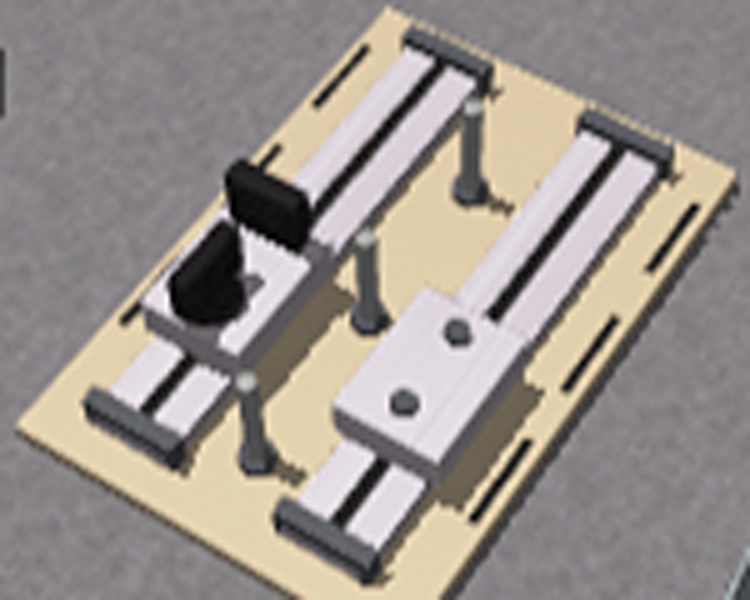

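The wing is tight again, at (210,275) along the track. The stop now measures 2–3 mm past the reference, because gripping the loose wing dragged it by about 1.3 mm. I'll use the rail end blocks as a level baseline in both views.

```bash
cat > lev.py <<'E'
from h import *
import sys
def ed(c,ys,x0,x1,z,sg):
    g=cv2.cvtColor(c['frame'],cv2.COLOR_BGR2GRAY).astype(np.float32); o=[]; xs=np.arange(x0,x1,.0004)
    for y in ys:
        p=np.array([proj(c,(x,y,z)) for x in xs],np.float32)
        v=cv2.remap(g,p[:,:1],p[:,1:],cv2.INTER_LINEAR).ravel()
        d=sg*np.gradient(cv2.GaussianBlur(v[:,None],(1,9),0).ravel()); k=d.argmax(); w=np.clip(d[max(0,k-8):k+9],0,None)
        o.append((xs[max(0,k-8):k+9]*w).sum()/w.sum())
    return 1e3*np.median(o)
def lev(c):
    S=np.r_[-.191:-.183:.001,-.163:-.156:.001]; R=S+.104; E=np.r_[-.197:-.190:.001,-.156:-.150:.001]
    for nm,y,a in(('farblock',S,(.680,.706,.024,-1)),('nearblock',S,(.424,.450,.024,1)),('stopfront',E,(.638,.664,.048,-1))):
        s,r=ed(c,y,*a),ed(c,y+.104,*a); print(nm,'stop %.2f ref %.2f stop-ref %.2f'%(s,r,s-r))
if __name__=='__main__':
    for n in sys.argv[1:]: print(n); lev(ld(n))
E
python3 lev.py s7 t7
```

```text
s7
farblock stop 688.86 ref 688.51 stop-ref 0.35
nearblock stop 439.24 ref 438.89 stop-ref 0.35
stopfront stop 653.09 ref 650.81 stop-ref 2.28
t7
farblock stop 690.59 ref 690.51 stop-ref 0.08
nearblock stop 436.17 ref 436.42 stop-ref -0.26
stopfront stop 648.83 ref 645.98 stop-ref 2.86
```

Correcting for the block baselines, the stop stands about 2.3 mm too far in +x. I'll mend it: grip the wing, loosen it, shift the stop back while still holding, check, and tighten without regripping.

Request:
servo_tool --pt "137 -409 -100 0 -0.3" --pt "137 -409 -100 0 -0.3" --pt "137 -409 -100 0 -0.3" --pt "137 -409 -100 0 -0.3" --pt "137 -409 -100 0 -0.3" --pt "137 -409 -100 0 -0.3" --pt "137 -409 -100 0 -0.3" --pt "137 -409 -100 0 -0.3" --pt "137 -409 -100 0 -0.3" --pt "137 -409 -100 0 -0.3" --pt "137 -409 -100 0 -0.3" --pt "137 -409 -100 0 -0.3"

```text
time: 20.9
tcp_pos: [0.6337, -0.1898, 0.1383]
ee_rot: [1.341, 1.567, -1.829]
contact_force: [-1.0, 0.0, 0.2]
width: 0.0303
```

Run:
```python
from h import *
s=robot.sense();print(s['tcp_pos'],s['width'],s['time'],s['joint_positions'])
r=s['ee_rot'];print('jaw deg',np.degrees(np.pi/2-r[0]+r[2]))
```

```text
[ 0.63372617 -0.18981776  0.13826969] 0.03034061902135757 20.9 [-0.47134598  0.5870513   0.99355701  1.57407818 -0.5051032   1.25948723
 -0.99666335]
jaw deg -91.65825515689535
```

Request:
servo_tool --pt "0 0 0 0 -0.3" --pt "0 0 0 0 -0.3" --pt "0 0 0 0 -0.3" --pt "0 0 0 0 -0.3"

```text
time: 21.23
tcp_pos: [0.6362, -0.1791, 0.1392]
ee_rot: [-2.243, 1.57, 0.882]
contact_force: [0.3, -0.1, -0.2]
width: 0.0305
```

Settled at (0.6362,-0.1791). I'll correct by (-2,+7) and descend.

Request:
servo_tool --pt "-2 7 -10 0 -0.3" --pt "-2 7 -30 0 -0.3" --pt "-2 7 -50 0 -0.3" --pt "-2 7 -68 0 -0.3" --pt "-2 7 -77 0 -0.3" --pt "-2 7 -77 0 -0.3" --pt "-2 7 -77 0 -1" --pt "-2 7 -77 0 -1" --pt "-2 7 -77 0 -1" --pt "-2 7 -77 0 -1" --pt "-2 7 -77 0 -1"

```text
time: 22.15
tcp_pos: [0.6348, -0.1726, 0.0628]
ee_rot: [-2.255, 1.569, 0.87]
contact_force: [-1.3, 3.8, 5.1]
width: 0.0119
```

Request:
servo_tool --pt "0 0 0 7 -1" --pt "0 0 0 14 -1" --pt "0 0 0 21 -1" --pt "0 0 0 28 -1" --pt "0 0 0 35 -1" --pt "0 0 0 42 -1" --pt "0 0 0 49 -1" --pt "0 0 0 56 -1" --pt "0 0 0 63 -1" --pt "0 0 0 70 -1" --pt "0 0 0 77 -1" --pt "0 0 0 79 -1"

```text
time: 23.15
tcp_pos: [0.6343, -0.1714, 0.0628]
ee_rot: [-3.022, 1.567, 1.489]
contact_force: [-3.0, 7.7, 8.5]
width: 0.0114
```

Request:
servo_tool --pt "0 0 0 0 -1" --pt "0 0 0 0 -1" --pt "0 0 0 0 -1"

```text
time: 23.4
tcp_pos: [0.6343, -0.1714, 0.0628]
ee_rot: [-2.988, 1.568, 1.515]
contact_force: [-3.8, 8.3, 6.8]
width: 0.0115
```

```bash
python3 - <<'E'
from h import *
s=robot.sense();print(s['tcp_pos'],s['width'],s['time'],s['contact_force'],s['moment'])
r=s['ee_rot'];print('jaw deg',np.degrees(np.pi/2-r[0]+r[2]))
c=shot('scene','s8',(175,140,325,260),5)
E
python3 lev.py s8
```

```text
[ 0.63430062 -0.17137846  0.06277205] 0.011542427740264363 23.4 [-3.77577781  8.3096096   6.83966103] [1.68816602 0.99977101 0.09235122]
jaw deg 348.0211320868596
s8
farblock stop 689.12 ref 688.67 stop-ref 0.45
nearblock stop 439.20 ref 438.77 stop-ref 0.43
stopfront stop 654.04 ref 651.67 stop-ref 2.37
```

Request:
servo_tool --pt "-1 0 0 0 -1" --pt "-2 0 0 0 -1" --pt "-3 0 0 0 -1" --pt "-3 0 0 0 -1" --pt "-3 0 0 0 -1"

```text
time: 23.87
tcp_pos: [0.6329, -0.1714, 0.0629]
ee_rot: [2.393, 1.567, 0.614]
contact_force: [3.2, 5.8, 3.5]
width: 0.0118
```

```bash
python3 - <<'E'
from h import *
s=robot.sense();print(s['tcp_pos'],s['contact_force'])
c=shot('scene','s9',(175,140,325,260),5)
E
python3 lev.py s9
```

```text
[ 0.63289867 -0.17135083  0.06285041] [3.15582341 5.78861303 3.47741214]
s9
farblock stop 688.91 ref 688.66 stop-ref 0.25
nearblock stop 439.20 ref 438.77 stop-ref 0.43
stopfront stop 653.00 ref 651.47 stop-ref 1.53
```

Moved 1.4 mm by the arm reading, with about 1.1 mm left to go.

Request:
servo_tool --pt "-1 0 0 0 -1" --pt "-1 0 0 0 -1" --pt "-1 0 0 0 -1"

```text
time: 24.17
tcp_pos: [0.632, -0.1714, 0.0629]
ee_rot: [2.37, 1.567, 0.591]
contact_force: [3.1, 6.8, 2.7]
width: 0.0119
```

```bash
python3 - <<'E'
from h import *
s=robot.sense();print(s['tcp_pos'],s['contact_force'])
c=shot('scene','s10',(175,140,325,260),5)
E
python3 lev.py s10
```

```text
[ 0.63196679 -0.1713623   0.06285406] [3.10701759 6.77918671 2.69013557]
s10
farblock stop 688.92 ref 688.66 stop-ref 0.26
nearblock stop 439.17 ref 438.71 stop-ref 0.46
stopfront stop 651.97 ref 651.57 stop-ref 0.41
```

Request:
servo_tool --pt "-0.4 0 0 0 -1" --pt "-0.4 0 0 -7 -1" --pt "-0.4 0 0 -14 -1" --pt "-0.4 0 0 -21 -1" --pt "-0.4 0 0 -28 -1" --pt "-0.4 0 0 -35 -1" --pt "-0.4 0 0 -42 -1" --pt "-0.4 0 0 -49 -1" --pt "-0.4 0 0 -56 -1" --pt "-0.4 0 0 -63 -1" --pt "-0.4 0 0 -70 -1" --pt "-0.4 0 0 -77 -1"

```text
time: 25.22
tcp_pos: [0.6316, -0.1725, 0.0629]
ee_rot: [-2.933, 1.567, 0.221]
contact_force: [4.6, 2.3, 0.5]
width: 0.012
```

Request:
servo_tool --pt "0 0 0 -4 -1" --pt "0 0 0 -6 -1" --pt "0 0 0 -6 -1" --pt "0 0 0 -6 -1" --pt "0 0 0 -3 -0.3" --pt "0 0 0 -3 -0.3" --pt "0 0 0 -3 -0.3" --pt "0 0 25 -3 -0.3" --pt "0 0 60 -3 -0.3" --pt "0 0 95 -3 -0.3" --pt "-40 20 120 -3 -0.3" --pt "-70 50 140 -3 -0.3"

```text
time: 26.22
tcp_pos: [0.5682, -0.1363, 0.1968]
ee_rot: [1.841, 1.568, -1.343]
contact_force: [0.9, 1.5, 2.0]
width: 0.03
```

Request:
servo_tool --pt "-60 370 40 0 -0.3" --pt "-60 370 40 0 -0.3" --pt "-60 370 40 0 -0.3" --pt "-60 370 40 0 -0.3" --pt "-60 370 40 0 -0.3" --pt "-60 370 40 0 -0.3" --pt "-60 370 40 0 -0.3" --pt "-60 370 40 0 -0.3" --pt "-60 370 40 0 -0.3" --pt "-60 370 40 0 -0.3" --pt "-60 370 40 0 -0.3" --pt "-60 370 40 0 -0.3"

```text
time: 27.22
tcp_pos: [0.5093, 0.2366, 0.2351]
ee_rot: [1.408, 1.57, -1.77]
contact_force: [-0.4, -1.1, 0.1]
width: 0.0305
```

```bash
python3 - <<'E'
from h import *
s=robot.sense();print(s['tcp_pos'],s['contact_force'],s['time'])
c=shot('scene','s11',(60,100,400,380),2.2); shot('top','t11')
E
python3 lev.py s11 t11
```

```text
[0.50931265 0.23664302 0.23508491] [-0.37894942 -1.08339082  0.11773438] 27.2167
s11
farblock stop 688.87 ref 688.53 stop-ref 0.34
nearblock stop 439.42 ref 438.85 stop-ref 0.57
stopfront stop 650.15 ref 650.73 stop-ref -0.59
t11
farblock stop 690.54 ref 690.60 stop-ref -0.06
nearblock stop 436.09 ref 436.44 stop-ref -0.35
stopfront stop 645.76 ref 646.03 stop-ref -0.27
```

View pics/s11.png

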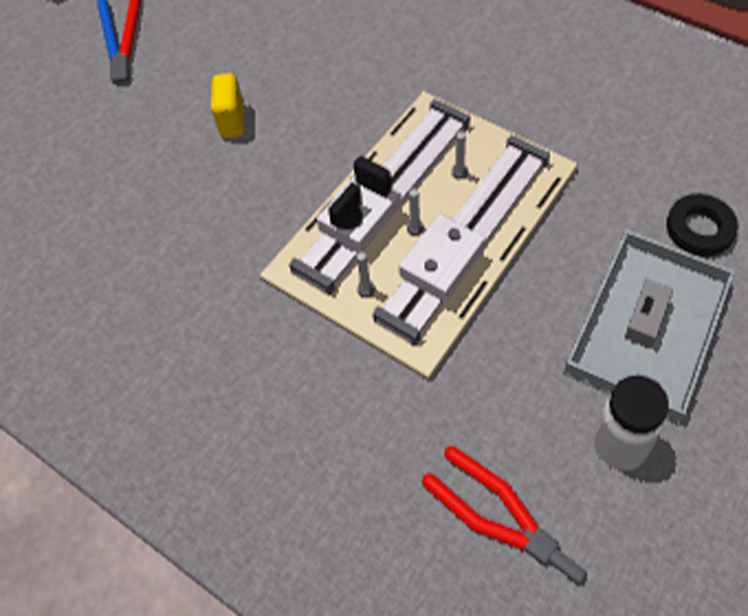

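The picture shows the housing inside the tray at (650,313), the wing at (345,205) along the track, the stop level with the reference, and the rest where it was. The two views put the stop at -1.0 and -0.1 mm from level. Handing in.

```bash
python3 -c "
from plant import robot
print(robot.hand_in())"
```

```text
the job is handed in; nothing more can be done
None
```

The job is handed in after 27 s of robot time. The housing lies flat in the tray, and the length stop stands level with the reference stop to about 1 mm.

- **Order of work:** I cleared the housing first, then loosened the wing clamp. I slid the stop about 119 mm by its fin and turned the clamp tight.
- **One correction:** Gripping the loose wing had dragged the stop, and it measured about 2.3 mm too far. I loosened the clamp again, moved the stop back while still holding the wing, and retightened it.
- **Level check:** The two cameras disagree slightly. The scene view puts the stop about 1.0 mm short of level, the top view about 0.1 mm short.
- **Clamp check:** The last picture shows the wing along the track. I turned it a few degrees past the nominal tight position, and judged it by eye rather than measuring its final angle.
- **Other things:** The jar, tape roll, pliers and tape measure look unmoved in the last picture. The reference stop's measured edge stayed within about 0.3 mm whenever the gripper was clear. The highest force component reported was about 10 N, read at the end of each move. The arm was clear of everything at hand-in.

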